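Put the draw machine's selector into its third slot

TASK

Without gripping it, push the black-knobbed selector lever on the grey draw-machine console out of whichever place on the left of the H gate it stands in, across to the right and then forward, away from the robot, until it is fully home in the third slot, the one marked with three red dots. Use the outside of closed fingers, do not force the lever, and do not let it go into the fourth slot (four dots, near right) on the way. Leave the things on and around the console where they are.

Things in the scene. Friction and masses are not known exactly. Their poses are not given: they have to be found in the camera images.
- console: Fixed grey console, 220 mm deep (its x), 240 mm wide (its y), deck 97 mm high, red front towards the robot. Origin: centre of its underside; x points to its far side ('forward'), y to its left, z up; it stands turned up to 0.4 rad. The lever swings about a point 20 mm above the origin.
- gate_centre (a point): Middle of the aluminium gate plate (130 x 110 mm, top 100 mm above the table, over the console's origin, same axes). H of dark 18 mm slots: lanes along x, left at y = +18 mm, right at y = -18 mm, joined by a cross lane along y at x = 0. Red dots mark the slots: one far left, two near left, three far right (target), four near right.
- lever: Selector lever: black rounded grip 32 mm across, 67 mm long, on a 10 mm steel rod. Origin: centre of the grip, 185 mm from the swing point; z up the rod. From the swing point, in console axes, it lies at 185 mm x (sin shift, -sin across cos shift, cos across cos shift); upright it is 205 mm above the table. It takes about 2 N to push and stays where it is left.
- across (a joint): Sideways lean of the lever, rad: 0 middle, negative to the console's left, positive to its right; stops at -0.27 and +0.27. Left lane: about -0.27 to -0.18 (it starts there); right lane: 0.18 to 0.27. It passes between the lanes only while shift is within about 0.05 of 0; the gate's corners are rounded.
- shift (a joint): Fore-and-aft lean of the lever, rad: 0 in the cross lane, positive away from the robot (forward), negative towards it; stops at -0.30 and +0.30. It starts anywhere from -0.28 to 0.28: in slot one (far left), slot two (near left) or between. Home in the third slot is across about 0.22, shift 0.30 (over 0.25 counts).
- weight: Brass check weight, 30 mm wide, 44 mm high, 0.2 kg, loose on the console's deck at the near left. Origin: centre of its underside. Leave alone.
- ball_center (a point): Centre of a golden draw ball, 29 mm across, sitting loose on a small black ring (34 mm wide, 10 mm high) on the deck at the far right. Leave alone.
- cup: White cup, 76 mm wide, 90 mm high, loose on the table left of the console. Origin: centre of its underside. Leave alone.
- sanitiser: Clear hand-gel bottle with white cap, 52 mm wide, 150 mm high, loose on the table right of the console. Origin: centre of its underside. Leave alone.
- key: Key on a green tag, about 105 mm long, 6 mm thick, lying loose on the deck along its right edge. Origin: on its underside near its middle. Leave alone.
- calculator: Grey desk calculator, 140 x 80 mm, 18 mm high, lying loose on the table left of the console. Origin: centre of its underside. Leave alone.

How it is judged:
On the way, in this order (a step that is already met when the one before it is completed fails the run):
1. the lever is across in the right lane, not yet in a slot (value of joint across above 0.15 rad and value of joint shift between -0.14 and 0.14 rad).
2. the lever is home in the third slot (value of joint across above 0.15 rad and value of joint shift above 0.25 rad), for 0.2 s.
At the end, for the whole second after the job is handed in: The lever rests in the third slot (far right): across over 0.15 rad and shift over 0.25 rad (stop at 0.30), at rest, and every loose thing within 20 mm of where it stood (all of step 2 and velocity of joint shift between -0.03 and 0.03 rad/s and distance of each of weight, ball_center, cup, sanitiser, key, calculator from where it was at the start of the episode below 0.02 m); the robot touches nothing.
It fails at once if the lever is gripped or taken between the fingers instead of pushed from outside (contact force between the fingers and lever above 0.5 N and x of the grasp point in the frame of lever between -0.008 and 0.008 m and y of the grasp point in the frame of lever between -0.008 and 0.008 m and z of the grasp point in the frame of lever between -0.12 and 0.04 m).
It fails at once if the lever is forced: more than 60 N between fingers and lever (contact force between the fingers and lever above 60 N).
It fails at once if the lever goes into the fourth slot (near right) (value of joint across above 0.1 rad and value of joint shift below -0.15 rad).
It fails at once if a bystander is pushed or lifted more than 20 mm from its place (distance of any of weight, ball_center, cup, sanitiser, key, calculator from where it was at the start of the episode above 0.02 m).
It also fails if it takes over 53 s, if anything falls off the work surface, if the arm or the gripper's body presses on something with over 40 N, if the wrist force passes 120 N, or if a joint passes its speed limit or range.

ROBOT

A 7-joint arm with a two-finger parallel gripper is mounted at the origin on the work surface. World frame = base frame: x ahead of the robot, y to its left, z up, the work surface at z = 0. Lengths are in m, angles in rad, forces in N, time in s.
With the tool pointing down it reaches from about 0.4 to 0.85 m from the base axis. Payload 4.5 kg.
Tool frame: the origin (TCP) lies on the centre line of the jaws, within the pads' length; the fingertips stand ahead of it and the grasp point (between the pads) lies 6 mm ahead of it (r.tcp_to_tips is the x of the fingertips in the tool frame, in m); x points along the fingers, y is the direction in which the jaws open and shut, and the axes are right-handed (so a half turn about x gives the same grasp; the last joint's range is limited). The gripper opens to 88 mm and grips with 3 to 60 N. Pads are 18 mm wide; open, the fingers measure 123 mm over their backs; the gripper's body (75 mm by 187 mm) begins 45 mm behind the grasp point.
Start: joints at [1.16, 0.689, -0.195, 1.565, 0.157, 0.902, -0.215], TCP at [0.269, -0.564, 0.264] pointing down, gripper open.
Joint ranges: [-3.01, 3.01], [-0.46, 2.08], [-1.47, 1.51], [0.13, 2.56], [-1, 4.14], [0.04, 2.09], [-2.66, 2.66]. Speed limits (rad/s): [2.57, 2.57, 3.14, 3.14, 3.14, 3.14, 3.14].

INTERFACE

Orientations are given as a unit quaternion [x, y, z, w].
In Python, from plant import r gives the robot as it stands.
- The arm moves only by the tool play_rows, never from a script. Its argument "targets" is a list of rows, each a list of 3 entries, a list of its own where there are three numbers: the turn, a rotation vector about the world's x, y, z in rad, then the shift along the world's x, y, z in units of 40 mm (1.0 is 40 mm), then the closure in counts, from 0 (fully open) to 255 (shut). A call has 1 to 5 rows; each row shifts and turns the commanded pose from where the row before left it; what a row does not reach is not made up. A row lasts 1/10 s, in which the tool goes at most 50 mm and 8.59 degrees, less where a joint would pass 70% of its speed; a pose out of reach is approached as far as the arm can. A call is refused whole if a number of a shift passes 1 or a number of a turn 0.15, either way. A call with a gripper value outside its range is refused whole. The fingers move at their own pace and stop on an object; "newtons" is the grip in N (left out, the last holds). Time passes only in rows, so rows that do not move let the fingers close. It gives the time, the measured TCP pose, the force and the opening at its end, in the units of the state.
- r.get_state(): the state, without advancing time (a new reading comes with each control period).
- r.snapshot(name): name is "side" or "top" or "wrist"; returns a dict with "color" (400x640x3 uint8, red, green, blue), "fx", "fy", "cx", "cy" (pixels), "cam_to_world" (4x4, takes a point from camera to world coordinates). Camera axes: x right, y up, looking along -z (the intrinsics and any distortion apply to the point x, -y, -z); pixel columns grow to the right and rows downward; lengths in m; the calibration is good to about 2 mm. The wrist camera is an equidistant fisheye: a pixel r from the principal point sees the ray r / f radians off the axis. A picture is of the moment at which its call begins. There is no depth.
- r.finish_job(): hands the job in, once; it reports no verdict.
The state is a dict: "clock": time; "q": joint angles; "qd": joint speeds; "joint_torque": joint torques, N m; "tool_pos": TCP position; "eef_rot": TCP orientation; "contact_force": force on the tool from outside, world axes, zero at the start; "moment": the same for the moment, N m; "opening": opening from 0.0 (shut) to 1.0 (fully open).
Only numpy, scipy, OpenCV 4.12 (cv2) and the standard library are available. Lean on these libraries where they do the work, as an engineer would, in place of code of your own. Each camera call takes 0.05 s, during which the arm holds its last target.

## Working session

There is one attempt and no reset: what is moved stays moved. The work goes in short steps, Python scripts to look and compute and a tool call to move; the robot and the scene stay as the last step left them, time stands still between calls to the robot, and variables do not carry over. Pictures are saved under pics/ and viewed, and the job is handed in when it is done.

Besides the shell and the picture viewer there is one more tool, called after "Emit:" as a command line: name --argument value ..., lists and objects as JSON in quotes. play_rows: Moves the arm, as the interface text tells. Its arguments: {"type":"object","properties":{"targets":{"type":"array","items":{"type":"array"}},"newtons":{"type":"number"}},"required":["targets"]}

```bash
ls; mkdir -p pics; python3 - <<'E'
from plant import r
import cv2
for n in ["side","top","wrist"]:
    s=r.snapshot(n); cv2.imwrite(f"pics/{n}0.png",s["color"][:,:,::-1]); print(n,s["fx"],s["fy"],s["cx"],s["cy"],s["cam_to_world"].round(4).tolist(),[k for k in s])
print(r.get_state(), r.tcp_to_tips)
E
```

```text
pics
side 387.596688662402 387.596688662402 321.0104478675337 198.1050918099284 [[-0.9707, 0.1371, -0.1976, 0.4378], [-0.2404, -0.5751, 0.782, 0.6288], [-0.0064, 0.8065, 0.5912, 0.5901], [0.0, 0.0, 0.0, 1.0]] ['color', 'fx', 'fy', 'cx', 'cy', 'cam_to_world']
top 445.16810718607184 445.16810718607184 315.0850912195766 195.23582268008204 [[-0.0195, 0.9918, -0.1263, 0.4744], [-0.9997, -0.0178, 0.0149, 0.052], [0.0125, 0.1266, 0.9919, 1.0328], [0.0, 0.0, 0.0, 1.0]] ['color', 'fx', 'fy', 'cx', 'cy', 'cam_to_world']
wrist 309.70691628693146 309.70691628693146 318.7333447613207 196.8324120074845 [[0.4296, 0.8711, 0.2382, 0.3287], [-0.903, 0.4148, 0.1117, -0.5361], [-0.0015, -0.2631, 0.9648, 0.3834], [0.0, 0.0, 0.0, 1.0]] ['color', 'fx', 'fy', 'cx', 'cy', 'cam_to_world']
{'clock': 0.15, 'q': array([ 1.15980839,  0.6897374 , -0.1945247 ,  1.56605263,  0.15726144,
        0.90245945, -0.21506381]), 'qd': array([-0.0007651 , -0.00348465, -0.00099344, -0.00174162, -0.00123572,
       -0.0026848 ,  0.00075637]), 'joint_torque': array([-1.46721002e-03, -5.27868819e+01, -1.26845419e+00, -1.53587580e+01,
       -5.24733996e-02,  3.92306989e-03,  9.52205551e-05]), 'tool_pos': array([ 0.26872064, -0.56382945,  0.2631418 ]), 'eef_rot': array([-0.68956563, -0.15642054,  0.68980793, -0.15555343]), 'contact_force': array([ 0.3314219 ,  0.17209716, -0.15839416]), 'moment': array([ 0.01918687,  0.01383711, -0.01542167]), 'opening': 0.9978109980967853} 0.025
```

View pics/side0.png

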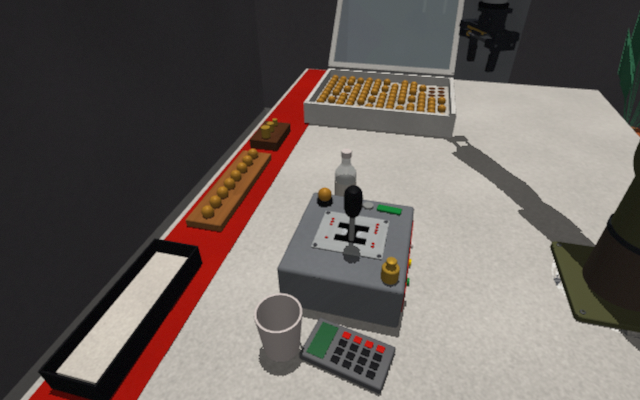

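View pics/top0.png

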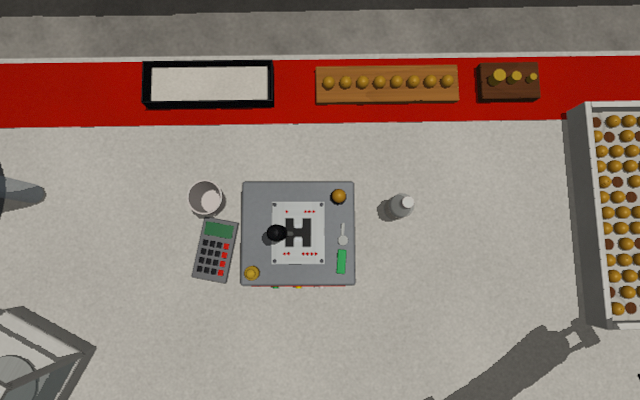

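```bash
python3 - <<'E'
import cv2
a=cv2.imread("pics/top0.png")[165:305,175:435]; cv2.imwrite("pics/top0c.png",cv2.resize(a,None,fx=3,fy=3,interpolation=cv2.INTER_CUBIC))
a=cv2.imread("pics/side0.png")[140:340,270:430]; cv2.imwrite("pics/side0c.png",cv2.resize(a,None,fx=3,fy=3,interpolation=cv2.INTER_CUBIC))
E
```

```text
(no output)
```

View pics/top0c.png

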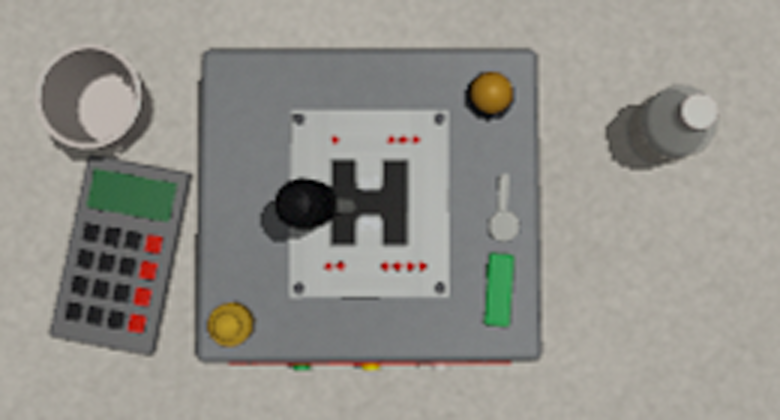

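View pics/side0c.png

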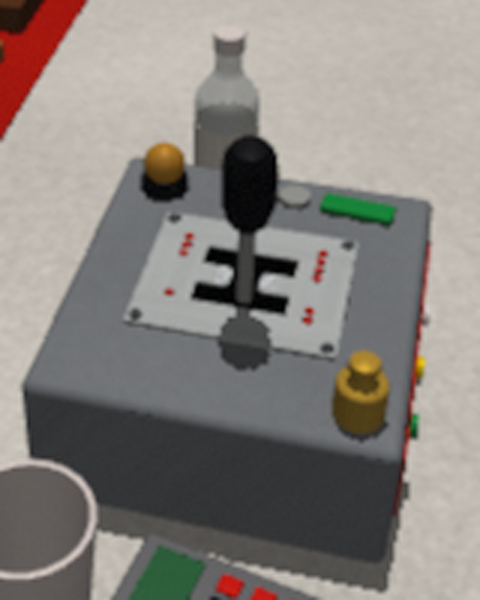

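```bash
cat > h.py <<'E'
import numpy as np, cv2
from plant import r
def proj(s,P,fish=False):
    M=np.linalg.inv(s["cam_to_world"]); p=np.atleast_2d(P)@M[:3,:3].T+M[:3,3]
    x,y,z=p[:,0],-p[:,1],-p[:,2]
    return np.c_[s["cx"]+s["fx"]*x/z, s["cy"]+s["fy"]*y/z]
def ray(s,u,v):
    d=np.array([(u-s["cx"])/s["fx"],-(v-s["cy"])/s["fy"],-1]); R=s["cam_to_world"]
    return R[:3,3],R[:3,:3]@d
def onz(s,u,v,z):
    o,d=ray(s,u,v); return o+d*(z-o[2])/d[2]
def tri(l):
    A=0;b=0
    for o,d in l:
        d=d/np.linalg.norm(d);Q=np.eye(3)-np.outer(d,d);A=A+Q;b=b+Q@o
    return np.linalg.solve(A,b)
E
cat > m.py <<'E'
from h import *
from scipy.optimize import least_squares
t=r.snapshot("top");s=r.snapshot("side")
T=lambda u,v:(175+u/3,165+v/3)
S=lambda u,v:(270+u/3,140+v/3)
# plate corners order: far-left, far-right, near-right, near-left
tc=[T(291,110),T(449,111),T(449,297),T(289,297)]
sc=[S(125,322),S(170,213),S(357,240),S(333,356)]
P=[tri([ray(t,*a),ray(s,*b)]) for a,b in zip(tc,sc)]
print(np.round(P,4))
loc=np.array([[.065,.055,.1],[.065,-.055,.1],[-.065,-.055,.1],[-.065,.055,.1]])
def W(p,l): c,q=np.cos(p[2]),np.sin(p[2]); l=np.atleast_2d(l); return np.c_[p[0]+c*l[:,0]-q*l[:,1],p[1]+q*l[:,0]+c*l[:,1],l[:,2]]
f=lambda p:np.r_[(proj(t,W(p,loc))-tc).ravel(),(proj(s,W(p,loc))-sc).ravel()]
o=least_squares(f,[.5,.05,0]);print(o.x,f(o.x).round(1))
p=o.x
g=[T(305,203)],[S(249,186)]
gp=tri([ray(t,*g[0][0]),ray(s,*g[1][0])]);print("grip",gp)
L=lambda a,sh,k=.185:np.array([k*np.sin(sh),-k*np.sin(a)*np.cos(sh),.02+k*np.cos(a)*np.cos(sh)])
e=lambda q:np.r_[(proj(t,W(p,L(*q)))-g[0]).ravel(),(proj(s,W(p,L(*q)))-g[1]).ravel()]
o2=least_squares(e,[-.2,0]);print(o2.x,e(o2.x),W(p,L(*o2.x)))
th=p[2];c,q=np.cos(th),np.sin(th)
for n,a,b,z in [("ball",(490,92),None,.121),("weight",(231,325),None,.135),("bottle",(698,110),None,.15),("cup",(92,97),None,.09)]:
    w=onz(t,*T(*a),z);d=w[:2]-p[:2];print(n,w,c*d[0]+q*d[1],-q*d[0]+c*d[1])
E
python3 m.py
```

```text
[[0.5819 0.1293 0.0975]
 [0.5795 0.0181 0.0975]
 [0.451  0.0211 0.1005]
 [0.4534 0.1314 0.1004]]
[ 0.51650897  0.07530704 -0.01777334] [-0.1 -0.6 -0.5 -1.  -0.3 -0.7 -0.1 -0.5 -0.  -1.1 -0.2 -0.7  1.1  0.5
  1.7  0.4]
grip [0.51221883 0.11250036 0.20107452]
[-0.20232991 -0.02630619] [-0.08631276 -0.51260093  0.46468969  0.02927178] [[0.51230414 0.11255096 0.20116349]]
ball [ 0.58874777 -0.00969065  0.121     ] 0.07373799965474176 -0.08370040714385875
weight [0.43469107 0.16680877 0.135     ] -0.08343118083048034 0.09003317419024003
bottle [ 0.57052634 -0.14621888  0.15      ] 0.05794588326915208 -0.220530909518776
cup [0.59412237 0.2706921  0.09      ] 0.07412868038719815 0.19673357854002002
```

```bash
python3 - <<'E'
from h import *
from scipy.spatial.transform import Rotation as R
print(R.from_quat(r.get_state()["eef_rot"]).as_matrix().round(3))
E
```

```text
[[-0.     0.43  -0.903]
 [ 0.001 -0.903 -0.43 ]
 [-1.    -0.001  0.   ]]
```

View pics/wrist0.png

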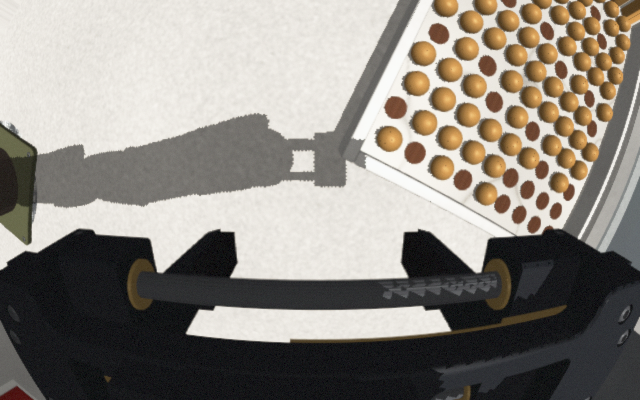

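Emit:
play_rows --targets '[[[0, 0, 0], [0, 0, 1.0], 255], [[0, 0, 0], [0.3, 1, 0], 255], [[0, 0, 0], [0.3, 1, 0], 255], [[0, 0, 0], [0.3, 1, 0], 255], [[0, 0, 0], [0.3, 1, 0], 255]]' --newtons 20

```text
clock: 0.75
tool_pos: [0.3172, -0.4026, 0.3038]
eef_rot: [0.69, 0.156, -0.69, 0.156]
contact_force: [0.3, 0.1, 0.4]
opening: 0.569
```

Emit:
play_rows --targets '[[[0, 0, -0.0925], [0.33, 1, 0], 255], [[0, 0, -0.0925], [0.33, 1, 0], 255], [[0, 0, -0.0925], [0.33, 1, 0], 255], [[0, 0, -0.0925], [0.33, 1, 0], 255], [[0, 0, -0.0925], [0.33, 1, 0], 255]]'

```text
clock: 1.25
tool_pos: [0.3833, -0.2026, 0.3039]
eef_rot: [0.707, -0.008, -0.707, -0.008]
contact_force: [1.4, -0.7, 0.2]
opening: 0.113
```

Emit:
play_rows --targets '[[[0, 0, 0], [0.33, 1, 0], 255], [[0, 0, 0], [0.33, 1, 0], 255], [[0, 0, 0], [0.33, 1, 0], 255], [[0, 0, 0], [0.33, 1, 0], 255], [[0, 0, 0], [0.33, 1, 0], 255]]'

```text
clock: 1.75
tool_pos: [0.4493, -0.0025, 0.3039]
eef_rot: [0.707, -0.006, -0.707, -0.006]
contact_force: [0.1, -1.0, 0.8]
opening: 0.005
```

Emit:
play_rows --targets '[[[0, 0, 0], [0.33, 1, 0], 255], [[0, 0, 0], [0.33, 1, 0], 255], [[0, 0, 0], [0.33, 1, 0], 255], [[0, 0, 0], [0.33, 1, 0], 255], [[0, 0, 0], [0.33, 0.8, 0], 255]]'

```text
clock: 2.25
tool_pos: [0.515, 0.1908, 0.3038]
eef_rot: [-0.707, 0.005, 0.707, 0.006]
contact_force: [-0.2, -0.0, 0.0]
opening: 0.005
```

Emit:
play_rows --targets '[[[0, 0, 0], [0, 0, 0], 255], [[0, 0, 0], [0, 0, 0], 255], [[0, 0, 0], [0, 0, 0], 255]]'

```text
clock: 2.55
tool_pos: [0.5146, 0.1861, 0.3036]
eef_rot: [-0.707, 0.007, 0.707, 0.006]
contact_force: [0.7, 0.2, -0.8]
opening: 0.008
```

Emit:
play_rows --targets '[[[0, 0, 0], [0, 0, -0.7], 255], [[0, 0, 0], [0, 0, -0.7], 255], [[0, 0, 0], [0, 0, -0.8], 255], [[0, 0, 0], [0, -0.4, 0], 255], [[0, 0, 0], [0, 0, 0], 255]]'

```text
clock: 3.05
tool_pos: [0.5149, 0.1671, 0.2161]
eef_rot: [-0.707, 0.009, 0.707, 0.007]
contact_force: [0.4, -0.6, -0.0]
opening: 0.009
```

```bash
cat > look.py <<'E'
from h import *
import sys
t=r.snapshot("top")["color"][165:305,205:405];s=r.snapshot("side")["color"][120:300,270:430]
t=cv2.resize(t,None,fx=2.1,fy=2.1,interpolation=2);s=cv2.resize(s,None,fx=2.1,fy=2.1,interpolation=2)
H=max(t.shape[0],s.shape[0]);c=np.zeros((H,t.shape[1]+s.shape[1],3),np.uint8);c[:t.shape[0],:t.shape[1]]=t;c[:s.shape[0],t.shape[1]:]=s
cv2.imwrite(f"pics/{sys.argv[1]}.png",c[:,:,::-1]); st=r.get_state();print(st["tool_pos"].round(4),st["contact_force"].round(1))
E
python3 look.py a1
```

```text
[0.516  0.1704 0.2174] [0.2 0.2 0.6]
```

View pics/a1.png

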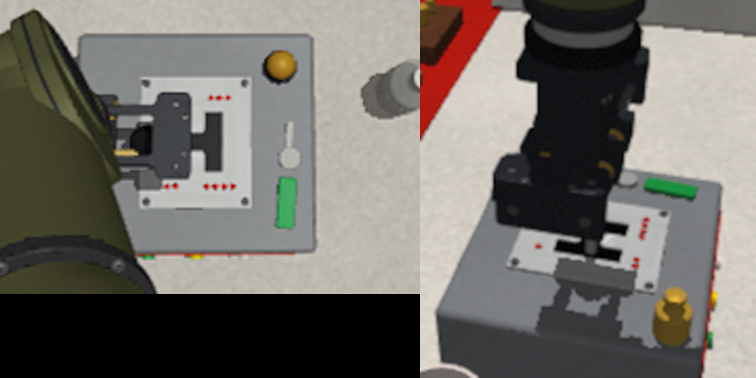

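Emit:
play_rows --targets '[[[0, 0, 0], [0, -0.2, 0], 255], [[0, 0, 0], [0, -0.2, 0], 255], [[0, 0, 0], [0, -0.2, 0], 255], [[0, 0, 0], [0, -0.2, 0], 255], [[0, 0, 0], [0, -0.1, 0], 255]]'

```text
clock: 3.65
tool_pos: [0.5153, 0.1352, 0.2161]
eef_rot: [0.707, -0.006, -0.707, -0.007]
contact_force: [0.1, 2.6, 1.6]
opening: 0.004
```

Emit:
play_rows --targets '[[[0, 0, 0], [0, -0.1, 0], 255], [[0, 0, 0], [0, -0.1, 0], 255], [[0, 0, 0], [0, -0.1, 0], 255], [[0, 0, 0], [0, -0.1, 0], 255], [[0, 0, 0], [0, -0.1, 0], 255]]'

```text
clock: 4.15
tool_pos: [0.5149, 0.1155, 0.2157]
eef_rot: [-0.707, 0.006, 0.707, 0.006]
contact_force: [-0.7, 1.9, 1.6]
opening: 0.006
```

```bash
python3 look.py a2
```

```text
[0.5149 0.1148 0.2156] [-0.3  1.   1.2]
```

View pics/a2.png

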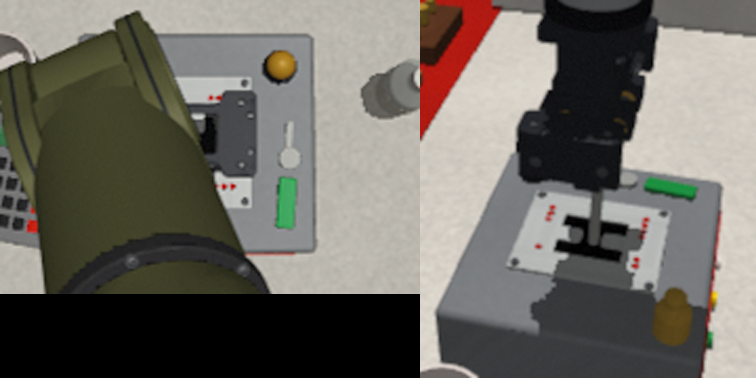

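Emit:
play_rows --targets '[[[0, 0, 0], [0, -0.1, 0], 255], [[0, 0, 0], [0, -0.1, 0], 255], [[0, 0, 0], [0, -0.1, 0], 255], [[0, 0, 0], [0, -0.1, 0], 255], [[0, 0, 0], [0, -0.1, 0], 255]]'

```text
clock: 4.75
tool_pos: [0.5149, 0.0953, 0.2157]
eef_rot: [-0.707, 0.006, 0.707, 0.006]
contact_force: [-0.1, 0.6, 0.8]
opening: 0.007
```

Emit:
play_rows --targets '[[[0, 0, 0], [0, -0.1, 0], 255], [[0, 0, 0], [0, -0.1, 0], 255], [[0, 0, 0], [0, -0.1, 0], 255], [[0, 0, 0], [0, -0.1, 0], 255], [[0, 0, 0], [0, -0.1, 0], 255]]'

```text
clock: 5.25
tool_pos: [0.5147, 0.0755, 0.2156]
eef_rot: [-0.707, 0.006, 0.707, 0.006]
contact_force: [-0.2, 0.9, -1.5]
opening: 0.002
```

Emit:
play_rows --targets '[[[0, 0, 0], [0, -0.08, 0], 255], [[0, 0, 0], [0, -0.08, 0], 255], [[0, 0, 0], [0, -0.06, 0], 255]]'

```text
clock: 5.55
tool_pos: [0.5149, 0.0667, 0.2157]
eef_rot: [-0.707, 0.006, 0.707, 0.006]
contact_force: [-1.2, 1.1, -0.4]
opening: 0.008
```

```bash
python3 look.py a3
```

```text
[0.5149 0.0665 0.2157] [-0.3  1.9  0.3]
```

View pics/a3.png

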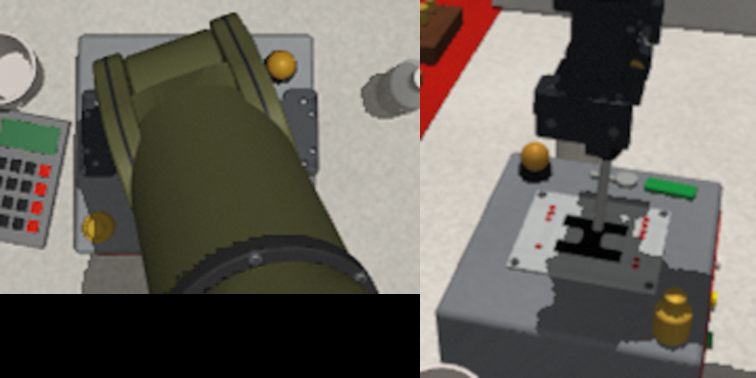

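Emit:
play_rows --targets '[[[0, 0, 0], [0, 0.4, 0], 255], [[0, 0, 0], [0, 0.4, 0], 255], [[0, 0, 0], [-0.5, 0, 0], 255], [[0, 0, 0], [-0.5, 0, 0], 255], [[0, 0, 0], [-0.6, 0, 0], 255]]'

```text
clock: 6.15
tool_pos: [0.4509, 0.0989, 0.2158]
eef_rot: [0.707, -0.006, -0.707, -0.006]
contact_force: [-0.5, -0.1, -1.0]
opening: 0.002
```

Emit:
play_rows --targets '[[[0, 0, 0], [0, -0.4, 0], 255], [[0, 0, 0], [0, -0.4, 0], 255], [[0, 0, 0], [0, -0.4, 0], 255], [[0, 0, 0], [0, -0.38, 0], 255], [[0, 0, 0], [0, 0, 0], 255]]'

```text
clock: 6.65
tool_pos: [0.4509, 0.0334, 0.2158]
eef_rot: [-0.707, 0.008, 0.707, 0.007]
contact_force: [-1.0, 0.8, -0.0]
opening: 0.004
```

```bash
python3 look.py a4
```

```text
[0.4512 0.036  0.2158] [-0.2 -0.4  0.2]
```

View pics/a4.png

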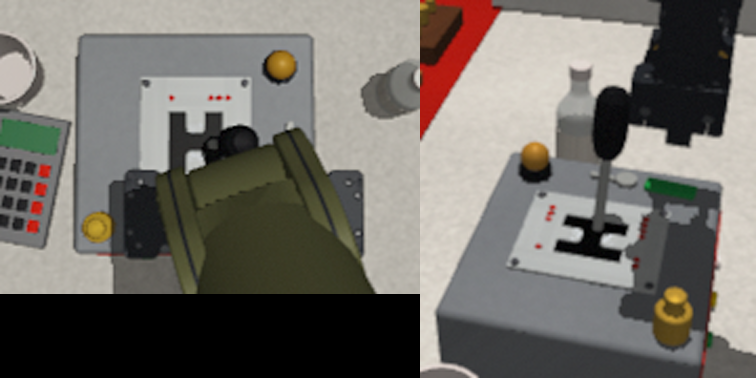

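Emit:
play_rows --targets '[[[0, 0, 0], [0.3, 0, 0], 255], [[0, 0, 0], [0.3, 0, 0], 255], [[0, 0, 0], [0.2, 0, 0], 255], [[0, 0, 0], [0.1, 0, 0], 255], [[0, 0, 0], [0.1, 0, 0], 255]]'

```text
clock: 7.25
tool_pos: [0.4903, 0.0363, 0.2156]
eef_rot: [-0.706, 0.006, 0.708, 0.006]
contact_force: [-1.4, 0.6, 1.0]
opening: 0.005
```

Emit:
play_rows --targets '[[[0, 0, 0], [0.1, 0, 0], 255], [[0, 0, 0], [0.1, 0, 0], 255], [[0, 0, 0], [0.1, 0, 0], 255], [[0, 0, 0], [0.1, 0, 0], 255], [[0, 0, 0], [0.1, 0, 0], 255]]'

```text
clock: 7.75
tool_pos: [0.5113, 0.0358, 0.2158]
eef_rot: [0.707, -0.006, -0.707, -0.006]
contact_force: [-1.2, 0.6, 1.4]
opening: 0.003
```

```bash
python3 look.py a5
```

```text
[0.5118 0.0359 0.2158] [-0.6  0.3  0.2]
```

View pics/a5.png

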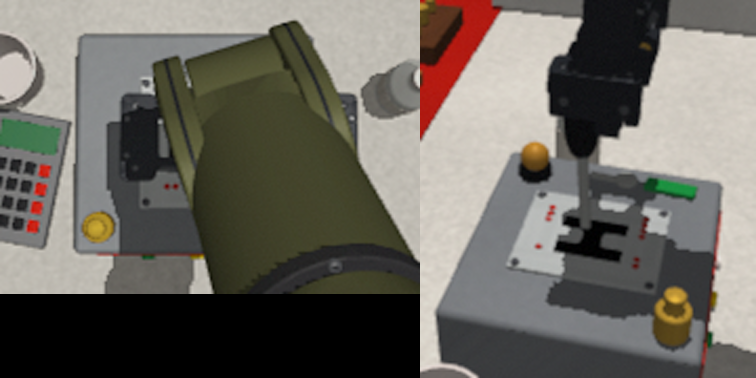

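Going well; the lever has moved forward in the right lane. I continue in small steps and watch the force.

Emit:
play_rows --targets '[[[0, 0, 0], [0.1, 0, 0], 255], [[0, 0, 0], [0.1, 0, 0], 255], [[0, 0, 0], [0.1, 0, 0], 255], [[0, 0, 0], [0.1, 0, 0], 255], [[0, 0, 0], [0.1, 0, 0], 255]]'

```text
clock: 8.35
tool_pos: [0.5312, 0.0358, 0.2156]
eef_rot: [-0.707, 0.006, 0.707, 0.006]
contact_force: [-1.3, 0.4, 0.2]
opening: 0.007
```

Emit:
play_rows --targets '[[[0, 0, 0], [0.05, 0, 0], 255], [[0, 0, 0], [0.05, 0, 0], 255], [[0, 0, 0], [0.05, 0, 0], 255]]'

```text
clock: 8.65
tool_pos: [0.537, 0.0358, 0.2157]
eef_rot: [-0.707, 0.006, 0.707, 0.006]
contact_force: [-0.3, 0.8, -0.2]
opening: 0.007
```

```bash
python3 look.py a6
```

```text
[0.5373 0.0358 0.2158] [-1.1  0.8 -0.1]
```

View pics/a6.png

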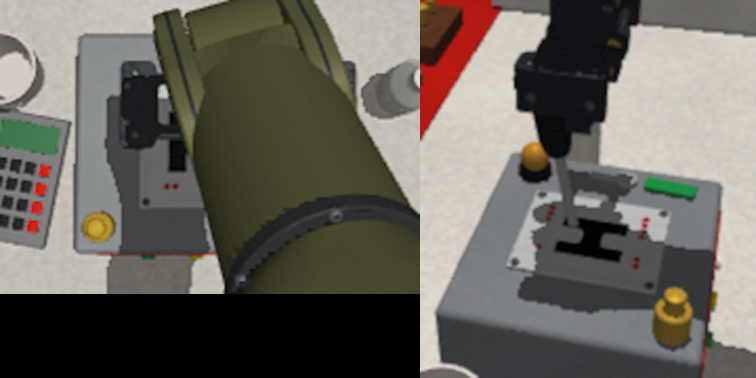

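Emit:
play_rows --targets '[[[0, 0, 0], [0.05, 0, 0], 255], [[0, 0, 0], [0.05, 0, 0], 255], [[0, 0, 0], [0.05, 0, 0], 255]]'

```text
clock: 9.05
tool_pos: [0.5431, 0.0358, 0.2158]
eef_rot: [0.707, -0.006, -0.707, -0.006]
contact_force: [-1.6, 0.5, -0.4]
opening: 0.004
```

Emit:
play_rows --targets '[[[0, 0, 0], [0.04, 0, 0], 255], [[0, 0, 0], [0.04, 0, 0], 255]]'

```text
clock: 9.25
tool_pos: [0.5462, 0.0358, 0.2157]
eef_rot: [-0.707, 0.006, 0.707, 0.006]
contact_force: [-1.1, -0.3, -0.9]
opening: 0.006
```

```bash
python3 look.py a7
```

```text
[0.5461 0.0358 0.2157] [-1.5  0.8 -0.1]
```

View pics/a7.png

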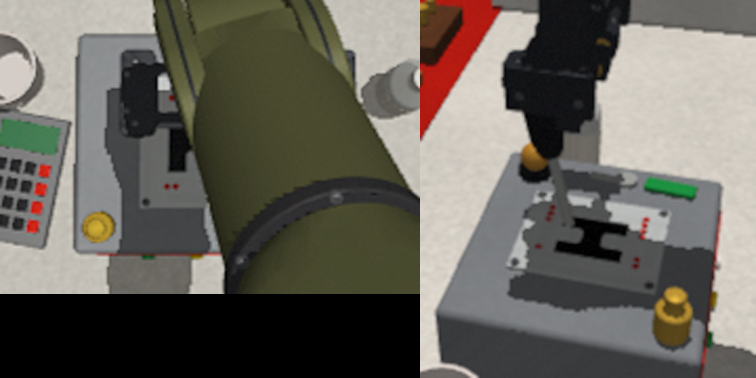

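Still no stop felt; a few millimetres more.

Emit:
play_rows --targets '[[[0, 0, 0], [0.04, 0, 0], 255], [[0, 0, 0], [0.04, 0, 0], 255]]'

```text
clock: 9.55
tool_pos: [0.5484, 0.0358, 0.2154]
eef_rot: [-0.706, 0.006, 0.708, 0.006]
contact_force: [-3.9, 0.8, -1.1]
opening: 0.004
```

Emit:
play_rows --targets '[[[0, 0, 0], [0.03, 0, 0], 255], [[0, 0, 0], [0.03, 0, 0], 255]]'

```text
clock: 9.75
tool_pos: [0.5505, 0.0358, 0.2152]
eef_rot: [-0.706, 0.006, 0.708, 0.006]
contact_force: [-5.3, 0.8, -2.4]
opening: 0.005
```

Emit:
play_rows --targets '[[[0, 0, 0], [0.03, 0, 0], 255], [[0, 0, 0], [0, 0, 0], 255]]'

```text
clock: 9.95
tool_pos: [0.5513, 0.0358, 0.2151]
eef_rot: [-0.706, 0.006, 0.708, 0.006]
contact_force: [-5.8, -0.0, -1.0]
opening: 0.006
```

```bash
python3 look.py a8
```

```text
[0.5513 0.0358 0.2151] [-5.5  1.8 -2.6]
```

View pics/a8.png

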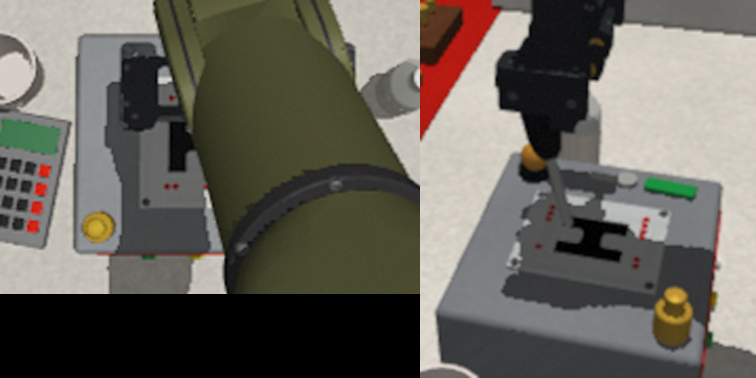

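Emit:
play_rows --targets '[[[0, 0, 0], [-0.3, 0, 0], 255], [[0, 0, 0], [-0.8, 0, 0], 255], [[0, 0, 0], [-1, 0, 0], 255], [[0, 0, 0], [-0.8, 0, 0.5], 255], [[0, 0, 0], [0, 0, 1], 255]]'

```text
clock: 10.55
tool_pos: [0.4314, 0.0349, 0.2745]
eef_rot: [-0.704, 0.007, 0.71, 0.005]
contact_force: [1.2, -0.3, -0.1]
opening: 0.007
```

Emit:
play_rows --targets '[[[0, 0, 0], [0, -1, 0.5], 255], [[0, 0, 0], [0, -1, 0], 255], [[0, 0, 0], [0, -1, 0], 255], [[0, 0, 0], [0, -1, 0], 255], [[0, 0, 0], [0, -1, 0], 255]]'

```text
clock: 11.05
tool_pos: [0.4388, -0.1668, 0.2968]
eef_rot: [0.709, -0.007, -0.705, -0.006]
contact_force: [2.0, -0.1, -0.3]
opening: 0.007
```

Emit:
play_rows --targets '[[[0, 0, 0], [0, -1, 0], 255], [[0, 0, 0], [0, -1, 0], 255], [[0, 0, 0], [0, 0, 0], 255], [[0, 0, 0], [0, 0, 0], 255], [[0, 0, 0], [0, 0, 0], 255]]'

```text
clock: 11.55
tool_pos: [0.4379, -0.2435, 0.2961]
eef_rot: [0.708, -0.006, -0.706, -0.006]
contact_force: [-0.1, 0.6, 0.1]
opening: 0.002
```

```bash
python3 look.py a9;python3 - <<'E'
from h import *
t=r.snapshot("top")["color"][:,:,::-1];cv2.imwrite("pics/t9.png",cv2.resize(t[165:305,175:435],None,fx=3,fy=3,interpolation=2))
s=r.snapshot("side")["color"][:,:,::-1];cv2.imwrite("pics/s9.png",cv2.resize(s[140:340,270:430],None,fx=3,fy=3,interpolation=2))
E
```

```text
[ 0.4377 -0.2429  0.296 ] [ 0.1  0.  -0.5]
```

View pics/t9.png

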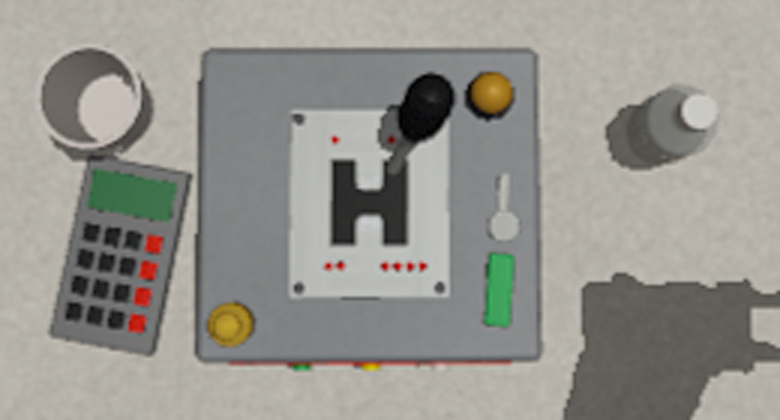

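View pics/s9.png

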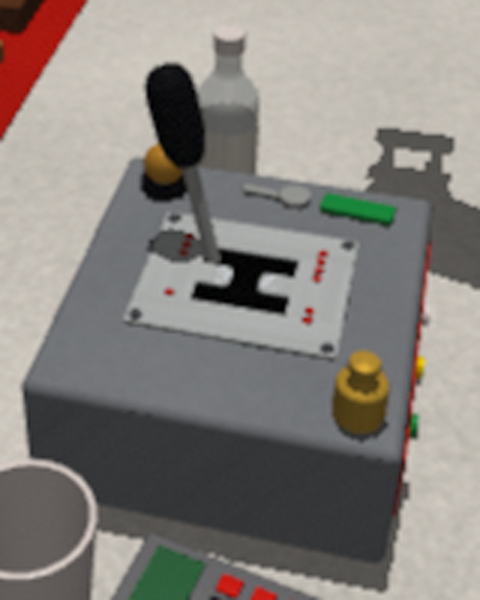

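```bash
sed -e 's/T(305,203)/T(427,107)/' -e 's/S(249,186)/S(177,115)/' m.py > m2.py; python3 m2.py | sed -n 6,9p
```

```text
1.7  0.4]
grip [0.57159111 0.03533261 0.19007732]
[0.21970789 0.30589699] [-0.29961416 -0.2928847   0.18195452 -0.74785312] [[0.57152936 0.03587498 0.19217105]]
ball [ 0.58874777 -0.00969065  0.121     ] 0.07373799965474176 -0.08370040714385875
```

Measured across is 0.22 and shift about 0.30, so the lever is at its stop. I'm handing the job in.

```bash
python3 - <<'E'
from plant import r
print(r.finish_job())
E
```

```text
the job is handed in; nothing more can be done
None
```

The lever is home in the third slot, and I have handed the job in; the hand-in returned no verdict.

**What I did:** The lever started in the left lane, already level with the cross lane (across about -0.20, shift about -0.03). I pushed it right along the cross lane with closed fingers. I then moved round behind it and pushed it forward until I felt the stop. The wrist force rose to about 6 N there, and was never more than about 3 N before. I then drew back clear, having used about 12 s of the 53 s.

**Last checks:** From the top and side pictures, across is about 0.22 and shift about 0.306. That is slightly past the 0.30 stop, but within measuring error. By eye, the weight, ball, cup, bottle, key and calculator stand where they were at the start. The arm touches nothing. No check failed or disagreed.

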